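# Fit the jockey wheel and hold the sprung chain tensioner back

## Robot

A 6-joint arm with a two-finger parallel gripper is mounted at the origin on a cart in front of the work surface, level with it; the furniture and walls round the work are solid. World frame = base frame: x ahead of the robot, y to its left, z up, the work surface at z = 0. Lengths are in m, angles in degrees, forces in N, time in s.
With the tool pointing down it reaches from about 0.3 to 0.875 m from the base axis. Payload 4.2 kg.
Tool frame: the origin (TCP) lies at the very end of the fingers, on their centre line; the grasp point (between the pads) lies 19 mm behind it; z points along the fingers, y is the line along which they close (so a half turn about z gives the same grasp; the last joint's range is limited). The gripper opens to 85 mm and grips with 20 to 120 N. Pads are 22 mm wide; open, the fingers measure 114 mm over their backs; the gripper's body (76 mm by 85 mm) begins 54 mm behind the grasp point. The pads swing forward as they close: fully open they stand 13 mm farther back than shut.
Start: joints at [-78.438, 18.312, 89.639, -0, 72.044, -1.146], TCP at [0.126, -0.561, 0.21] pointing down, gripper open.
Joint ranges: [-177.97, 177.97], [-48.28, 115.42], [12.27, 149.76], [-77.06, 257.06], [2.81, 150.46], [-146.56, 146.56]. Speed limits (degrees/s): [147.25, 147.25, 180, 180, 180, 180].

## Interface

Orientations are given as [roll, pitch, yaw] about the fixed x, y, z axes, in that order (R = Rz(yaw) Ry(pitch) Rx(roll)).
In Python, from station import ctrl gives the robot as it stands. The module is installed in compiled form; this text tells all that it offers.
- The arm moves only by the shell command python3 -m creep 'ROWS' [OPENING]. ROWS is JSON, a list that holds one entry, the list of rows, each a list of 6 numbers: the shift along the tool's x, y, z in mm, then the turn, a rotation vector about the tool's x, y, z in degrees. In form: [[[dx, dy, dz, rx, ry, rz], ...]]. A call has 1 to 5 rows; each row shifts and turns the commanded pose from where the row before left it, along the tool's axes as they then stand; what a row does not reach is not made up. A row lasts 1/12 s, in which the tool goes at most 41.7 mm and 7.16 degrees, less where a joint would pass 70% of its speed; a pose out of reach is approached as far as the arm can. A call is refused whole if a number of a shift passes 41.7 or a number of a turn 7.16, either way. A call with a gripper value outside its range is refused whole. OPENING is the closure in counts, from 0 (fully open) to 255 (shut), set as the call begins (- or left out, the last holds). The fingers move at their own pace and stop on an object; the grip force is fixed at half the most. Time passes only in rows, so rows that do not move let the fingers close. It gives the time, the measured TCP pose, the force, the opening and the grip force at its end, in the units of the state.
- ctrl.sense(): the state, without advancing time (a new reading comes with each control period).
- ctrl.camera(name): name is "scene" or "top"; returns a dict with "img" (400x640x3 uint8, red, green, blue), "fov_y" (degrees; the focal length in pixels is half the picture's height over the tangent of half this angle, whatever the lens; pixels are square), "cx", "cy" (the principal point, pixels), "R" (3x3) and "t" (3): a world point X has camera coordinates R X + t. Camera axes: x right, y down, z forward; pixel columns grow to the right and rows downward; lengths in m; the calibration is good to about 2 mm. A picture is of the moment at which its call begins. There is no depth.
- ctrl.finish_job(): hands the job in; it is judged then, once.
The state is a dict: "t": time; "joint_pos": joint angles; "joint_vel": joint speeds; "tau": joint torques, N m; "tcp_pos": TCP position; "tool_rot": TCP orientation; "force": force on the tool from outside, world axes, zero at the start; "moment": the same for the moment, N m; "gripper_width": opening from 0.0 (shut) to 1.0 (fully open); "gripper_force": force on a finger pad.
Only numpy, scipy, OpenCV 4.12 (cv2) and the standard library are available. Lean on these libraries where they do the work, as an engineer would, in place of code of your own. Each camera call takes 0.05 s, during which the arm holds its last target. There are 200 camera calls.

## Task

Fit the small black jockey wheel over the upright stud of the chain tensioner on the bench, flat down on its shoulder, and let go of it while the tensioner arm is still at rest at the front. Then push the arm back by its post, past the click of the ratchet pawl and on to its rear stop, and finish the program while still pressing the post there with the fingers: the pawl alone lets the arm come part of the way back, so do not let go. Leave the other things on the bench where they are.

Things in the scene. Friction and masses are not known exactly. Their poses are not given: they have to be found in the camera images.
- wheel: the loose jockey wheel to be fitted: a plain smooth black drum 42 mm across and 22 mm tall with a through bore of 15 mm and a thin steel ring round the bore on its upper face, 50 g, lying flat on the bench at one of three places that it shares with two other round things; origin at the centre of its underside, z up along the bore
- fixture: the chain tensioner's base: a fixed grey plate 200 mm (x) by 290 mm (y) by 12 mm thick, bolted to the bench; the arm's pivot stands near its +y end and the pawl slider at its -y end; origin on the bench, below a point 15 mm from the plate's middle towards +y; its x axis points to the rear (away from the robot)
- pivot (a point): on the vertical axis of the tensioner arm, on the top of the base plate (12 mm above the bench); the pivot's screw head ends 33 mm above this point
- tension_turn (a joint): turn of the tensioner arm (steel bar 24 mm wide, top 30 mm above the bench) in rad about the vertical through pivot: 0 at rest, held at the front stop by a spring; it grows anticlockwise seen from above, swinging the free end (towards -y) to the rear, up to the rear stop at 0.62. Past the click at about 0.41 the pawl catches it: let go, it springs back to about 0.41
- tensioner: the sprung tensioner arm, a steel bar; origin on its pivot axis 12 mm above the bench, the bar runs along its -y axis. 175 mm out stands the ribbed black round post by which it is pushed: 16 mm in diameter, from 30 to 85 mm above the bench. The spring resists a push at the post with about 3 N at rest and 9 N at the rear stop; the pawl adds a few N on the way
- post_top (a point): centre of the top of the push post, 85 mm above the bench
- stud_seat (a point): foot of the stud at the centre of its shoulder (24 mm across, 34 mm above the bench), on the arm 90 mm from the pivot, between pivot and post; the wheel's underside rests here. The stud is an upright steel pin 9 mm in diameter
- stud_tip (a point): the tapered tip of the stud, 65 mm above the bench and 31 mm above its shoulder
- pawl (a joint): outward travel of the sprung pawl slider in m: 0 when fully in, at most 0.014. Only the tooth at the arm's tip (204 mm from the pivot) moves it: out from about 0.29 rad of the arm, and in again with a click at about 0.41; it needs no handling
- bb_cup: bystander: black toothed bottom bracket cup, 47 mm across, 24 mm tall, stepped and hollow, flat on the bench; origin at the centre of its underside
- tape_roll: bystander: roll of black tape 68 mm across, 18 mm tall; origin at the centre of its underside
- caliper: bystander: black and white brake caliper 30x55x36 mm; origin at the centre of its underside
- jar: bystander: white grease jar with a black lid, 54 mm across, 70 mm tall; origin at the centre of its underside
- torch: bystander: black pocket torch 25x96x25 mm, long along its y axis; origin at the centre of its underside
- driver: bystander: stubby screwdriver with a blue handle, 26x145x28 mm, long along its y axis; origin at the centre of its underside
There are look-alikes about, which are no part of the job. What is shaped like the wheel but green, pink or yellow is not meant.

How it is judged:
By the outcome, as a careful person would: the job done as asked, in the order asked, and still so for the second after the job is handed in, while the arm keeps its last pose, push and grip.
It also fails if it takes over 51 s, if anything falls off the work surface, if the arm or the gripper's body presses on something with over 40 N, if the wrist force passes 120 N, or if a joint passes its speed limit or range.

## Working session

There is one attempt and no reset: what is moved stays moved. The work goes in short steps, Python scripts to look and compute and a shell command to move; the robot and the scene stay as the last step left them, time stands still between calls to the robot, and variables do not carry over. Pictures are saved under pics/ and viewed, at most 10 in all, crops included, and the job is handed in when it is done.

```bash
mkdir -p pics; cat > h.py <<'E'
import numpy as np, cv2
from station import ctrl
def f(c): return 200/np.tan(np.radians(c["fov_y"])/2)
def ray(c,u,v,z):
    R=np.array(c["R"]);t=np.array(c["t"]);o=-R.T@t
    d=R.T@np.array([(u-c["cx"])/f(c),(v-c["cy"])/f(c),1]);return o+d*(z-o[2])/d[2]
def proj(c,X):
    p=np.array(c["R"])@np.array(X)+np.array(c["t"]);return c["cx"]+f(c)*p[0]/p[2],c["cy"]+f(c)*p[1]/p[2]
def save(n,img): cv2.imwrite("pics/"+n,cv2.cvtColor(img,cv2.COLOR_RGB2BGR))
E
python3 - <<'E'
from h import *
for n in("scene","top"):
    c=ctrl.camera(n);save(n+"1.png",c["img"]);print(n,c["fov_y"],c["cx"],c["cy"],-np.array(c["R"]).T@np.array(c["t"]),np.round(c["R"],2).tolist())
s=ctrl.sense();print(s)
E
```

```text
scene 45.975306346758465 311.3817591686577 195.36784240820754 [-0.32122684 -0.9842007   0.67726392] [[0.73, -0.68, 0.01], [-0.27, -0.3, -0.91], [0.62, 0.67, -0.41]]
top 45.524997840958065 317.56767146400614 198.9422608123744 [ 0.40363051 -0.04047337  1.6580122 ] [[-0.0, -1.0, -0.01], [-0.99, 0.0, -0.11], [0.11, 0.01, -0.99]]
{'t': 0.1, 'joint_pos': array([-7.84376894e+01,  1.83493409e+01,  8.96965100e+01,  7.11009983e-04,
        7.20438320e+01, -1.14616160e+00]), 'joint_vel': array([ 0.09090347, -0.08547064, -0.25766765,  0.01514774,  0.02727365,
        0.02216743]), 'tau': array([ 7.48084749e-04, -4.16405761e+01, -2.34704822e+01, -1.47718782e-05,
        4.86736899e-03, -1.56796210e-05]), 'tcp_pos': array([ 0.12641025, -0.56049026,  0.20887238]), 'tool_rot': array([-1.79910349e+02, -2.46982243e-03,  1.27082506e+01]), 'force': array([ 0.46838866,  0.21259781, -0.15675247]), 'moment': array([-0.00446462, -0.05365378, -0.05705449]), 'gripper_force': 0.0, 'gripper_width': 0.9975691515442922}
```

View pics/top1.png

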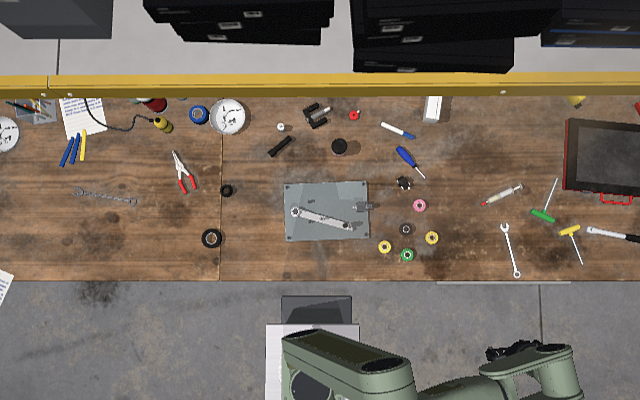

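View pics/scene1.png

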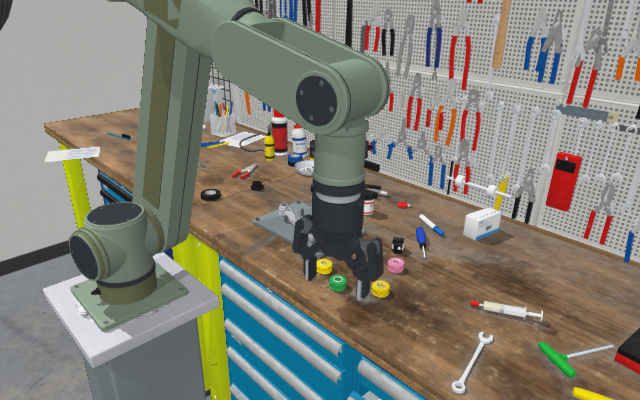

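The top view shows the grey plate at (327,211), with its pivot at about (295,211) and its post near (348,226). These could be taken for the wheel:
- small black round at (226,190)
- dark round at (406,229), among the yellow, green and pink ones
- tape roll at (212,238)
- jar lid at (339,146)
- caliper at (404,183)

I'll check them in one close crop.

```bash
python3 - <<'E'
from h import *
im=cv2.imread("pics/top1.png")
k=lambda u,v,w,h,s:cv2.resize(im[v-h:v+h,u-w:u+w],None,fx=s,fy=s,interpolation=cv2.INTER_CUBIC)
a=np.hstack([k(219,214,40,35,4),k(406,220,40,35,4)]); b=cv2.resize(im[178:243,282:382],(640,416)) 
b=b[:, :640]; b=cv2.resize(b,(492,320)); b=np.hstack([b,np.zeros((320,148,3),np.uint8)])
cv2.imwrite("pics/c1.png",np.vstack([a,b]))
E
```

```text
(no output)
```

View pics/c1.png

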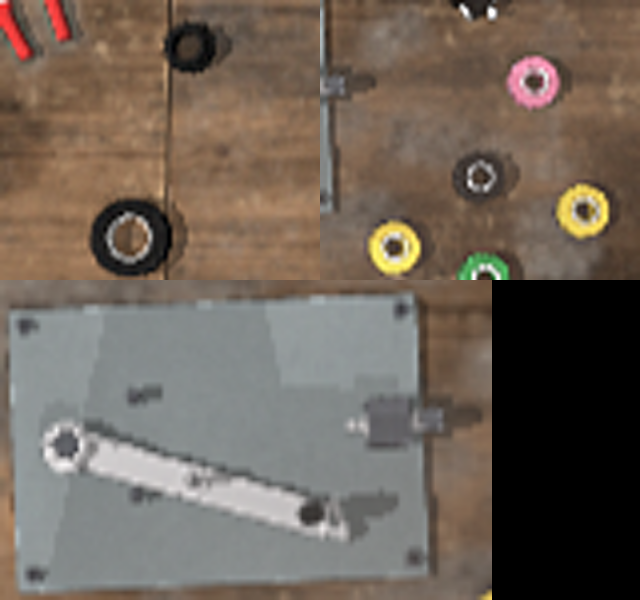

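The wheel is the plain black drum with the steel ring at (406,229). The one at (226,190) is the toothed cup and (212,238) is the tape roll. On the plate, the pivot head is at (295.4,211.3), the stud tip about (322.6,218) and the post top (345.6,225.3).

```bash
cat >> h.py <<'E'
def cen(img,u,v,r,fn):
    g=cv2.cvtColor(img,cv2.COLOR_RGB2GRAY).astype(float);u0,v0=int(round(u)),int(round(v))
    p=g[v0-r:v0+r+1,u0-r:u0+r+1];w=fn(p);V,U=np.mgrid[v0-r:v0+r+1,u0-r:u0+r+1]
    return (U*w).sum()/w.sum(),(V*w).sum()/w.sum()
E
python3 - <<'E'
from h import *
c=ctrl.camera("top");im=c["img"]
g=cv2.cvtColor(im,cv2.COLOR_RGB2GRAY)
print(g[222:237,398:415]);print(g[218:232,338:354]);print(g[212:225,314:330])
w=cen(im,406,229,3,lambda p:np.clip(p-75,0,None)); p=cen(im,345.6,225.3,3,lambda p:np.clip(120-p,0,None)); q=cen(im,295.4,211.3,2,lambda p:np.clip(130-p,0,None))
print(w,p,q)
W=ray(c,*w,.022);P=ray(c,*p,.085);Q=ray(c,*q,.045);print(W,P,Q)
d=(P-Q)[:2];L=np.hypot(*d);S=Q[:2]+d/L*90e-3;print("L",L,"dir",np.degrees(np.arctan2(d[1],d[0])),"stud",S,proj(c,[*S,.065]))
E
```

```text
[[109 104 102 102  99 104  98  84 100 100  95 104 102 119 119 114 115]
 [104 102 102 108  89  82  72  61  75  75  71  77  89 102 100  91 113]
 [102 102  94  83  65  57  58  53  53  54  58  59  78  91  86  77 116]
 [105 106  75  58  58  56  67 102 136  66  56  55  61  78  95  89 100]
 [105  98  59  59  55  84 142 100 121 133 140  60  56  66  92  87  82]
 [103  77  69  62  52 189 128  71  55 110 171  80  58  62  87  82  80]
 [102  60  69  59  62 182  68  66  65  43 113 129  64  59  80  81  80]
 [ 98  61  61  60  66 133  65  66  74  51  64 143  65  61  74  81  78]
 [ 94  66  72  60  56 235  75  55  60  40 140 106  60  59  70  80  77]
 [ 95  68  66  64  51 195 148 127  93 190 147  68  56  58  75  83  75]
 [ 97  84  58  70  58  52 128 120  91 172  85  57  61  65  77  84 104]
 [ 95  93  68  63  63  59  58  63  63  55  57  56  60  68  71 107 121]
 [ 94  94  92  89  61  57  58  64  58  57  64  66  77  83  82 114 111]
 [ 91 100 109 114  90  79  65  64  59  71  75  83  87  85  86  97 100]
 [ 89  98 108 114 102  88  77  70  75  81  77  87  84  80  87  89  91]]
[[137 138 138 139 140 136 134 134 
[... 1520 characters left out ...]
8 176 148 207 230 229 193 188 200 200 200 198 197 196]
 [116 135 124 133 112 165 173 179 173 222 211 204 203 200 199 195]
 [139 138 138 138 134 133 119 124 150 176 173 174 193 207 209 202]
 [136 137 139 141 138 139 137 137 132 123 134 136 154 156 166 188]]
(np.float64(405.5358904109589), np.float64(229.11178082191782)) (np.float64(345.280353200883), np.float64(224.70713760117732)) (np.float64(295.20088790233075), np.float64(211.12097669256383))
[ 0.47196279 -0.31955059  0.022     ] [ 0.48423903 -0.11089327  0.085     ] [0.53278691 0.05692752 0.045     ]
L 0.17470178144905443 dir -106.13431442392904 stud [ 0.5077768  -0.02952765] (np.float64(320.63188192552815), np.float64(218.0316934891671))
```

```bash
python3 -m creep '[[[0,0,0,0,0,6.35],[0,0,0,0,0,6.35],[32,-22,0,0,0,0],[32,-22,0,0,0,0],[32,-22,0,0,0,0]]]' 60; python3 -m creep '[[[32,-22,0,0,0,0],[32,-22,0,0,0,0],[32,-22,0,0,0,0],[32,-22,0,0,0,0],[32,-22,0,0,0,0]]]';python3 -m creep '[[[32,-22,0,0,0,0],[32,-22,0,0,0,0],[20,-15,20,0,0,0],[0,0,30,0,0,0],[0,0,0,0,0,0]]]'
```

```text
t: 0.57
tcp_pos: [0.2229, -0.4941, 0.2091]
tool_rot: [-180.0, 0.0, -0.1]
force: [-0.8, -0.2, -0.4]
gripper_width: 0.766
gripper_force: 0.0
t: 0.98
tcp_pos: [0.3837, -0.3834, 0.2095]
tool_rot: [-180.0, 0.0, 0.0]
force: [-0.4, -1.0, -0.6]
gripper_width: 0.763
gripper_force: 0.0
t: 1.4
tcp_pos: [0.4646, -0.3225, 0.1543]
tool_rot: [-179.6, 0.5, 0.2]
force: [-0.4, 0.0, -0.8]
gripper_width: 0.767
gripper_force: 0.0
```

```bash
python3 -m creep '[[[6,-5,30,0,0,0],[0,0,35,0,0,0],[0,0,35,0,0,0],[0,0,30,0,0,0],[0,0,0,0,0,0]]]' ;python3 -m creep '[[[0,0,14,0,0,0],[0,0,6,0,0,0],[0,0,0,0,0,0],[0,0,0,0,0,0]]]'; python3 - <<'E'
from h import *
c=ctrl.camera("scene");u,v=map(int,proj(c,[.472,-.32,.02]));print(u,v)
save("s2.png",cv2.resize(c["img"][v-60:v+60,u-80:u+80],None,fx=4,fy=4,interpolation=cv2.INTER_CUBIC))
E
```

```text
t: 1.82
tcp_pos: [0.4683, -0.319, 0.0249]
tool_rot: [-179.6, 0.6, -0.1]
force: [-1.1, 0.3, 0.2]
gripper_width: 0.766
gripper_force: 0.0
t: 2.15
tcp_pos: [0.4729, -0.3217, 0.0111]
tool_rot: [179.9, -0.1, -0.0]
force: [-0.7, 0.3, 0.6]
gripper_width: 0.766
gripper_force: 0.0
360 265
```

View pics/s2.png

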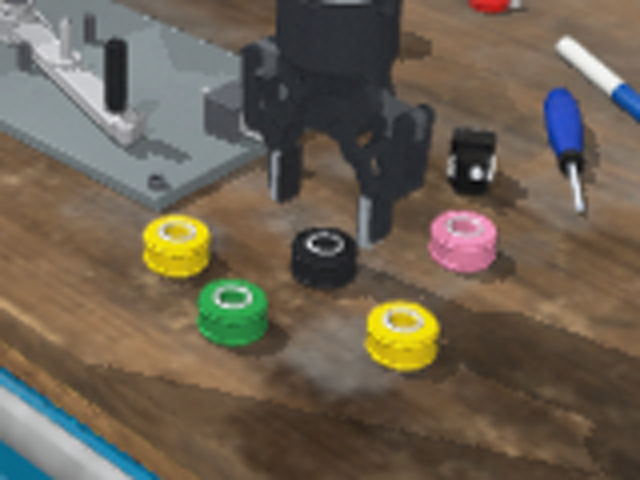

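The crop shows the black wheel (ring at crop (324,242), full-picture pixel (361,265)). The fingertips at about (285,200) and (372,243) look higher or farther back than I expected, so I'll check that numerically.

```bash
python3 - <<'E'
from h import *
c=ctrl.camera("scene");s=ctrl.sense();print(s["tcp_pos"],s["tool_rot"],s["joint_pos"])
k=lambda X:np.round([(q-o)*4 for q,o in zip(proj(c,X),(280,205))])
for z in(.01,.02,.04,.05,.06):print(z,[k([.473,-.321+d,z]) for d in(.033,-.033)])
for x in(.49,.51,.53):print(x,[k([x,-.321+d,.015]) for d in(.033,-.033)])
c=ctrl.camera("top");save("t2.png",cv2.resize(c["img"][190:270,350:460],None,fx=6,fy=6,interpolation=cv2.INTER_CUBIC));print([proj(c,[.473,-.321+d,.1]) for d in (.04,-.04)])
E
```

```text
[ 0.47319754 -0.32165158  0.01124075] [ 1.79909527e+02 -1.22486392e-01 -1.04940664e-02] [-3.53554561e+01  2.90375527e+01  1.04693820e+02 -4.07865702e-03
  4.61163791e+01  5.46579581e+01]
0.01 [array([287., 236.]), array([364., 278.])]
0.02 [array([287., 223.]), array([365., 265.])]
0.04 [array([288., 197.]), array([367., 238.])]
0.05 [array([289., 183.]), array([368., 224.])]
0.06 [array([290., 170.]), array([368., 210.])]
0.49 [array([304., 220.]), array([382., 261.])]
0.51 [array([325., 209.]), array([402., 250.])]
0.53 [array([345., 199.]), array([422., 238.])]
[(np.float64(397.7437635620495), np.float64(227.80803234479268)), (np.float64(422.3608321008416), np.float64(227.75744456734856))]
```

View pics/t2.png

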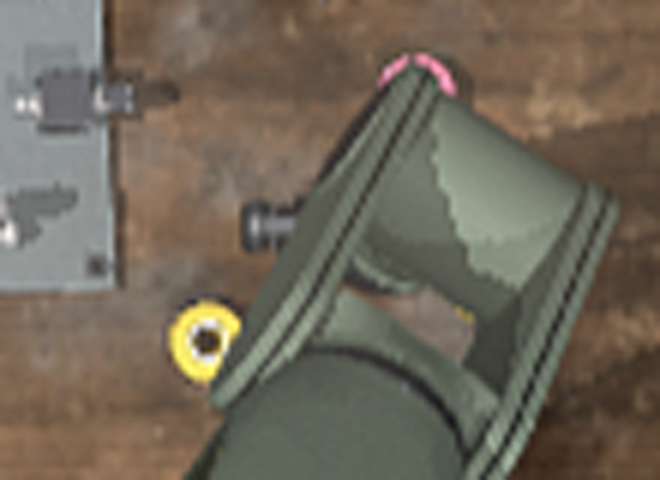

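The top crop shows the left knuckle at crop (265,225), i.e. pixel (394,227), so xy agrees. The half-open fingertips therefore stand well above the TCP, and I'll go lower in small steps while watching the force.

```bash
python3 -m creep '[[[0,0,6,0,0,0],[0,0,0,0,0,0],[0,0,0,0,0,0]]]'; python3 - <<'E'
from h import *
c=ctrl.camera("scene");save("s3.png",cv2.resize(c["img"][235:295,320:400],None,fx=8,fy=8,interpolation=cv2.INTER_CUBIC))
k=lambda X:np.round([(q-o)*8 for q,o in zip(proj(c,X),(320,235))])
for z in(.01,.02,.03):print(z,[k([.473,-.321+d,z]) for d in(.033,-.033)])
E
```

```text
t: 2.55
tcp_pos: [0.4722, -0.3207, 0.0035]
tool_rot: [-180.0, 0.0, 0.0]
force: [-0.3, -0.7, 0.4]
gripper_width: 0.764
gripper_force: 0.0
0.01 [array([253., 232.]), array([408., 316.])]
0.02 [array([254., 206.]), array([409., 290.])]
0.03 [array([256., 180.]), array([411., 262.])]
```

View pics/s3.png

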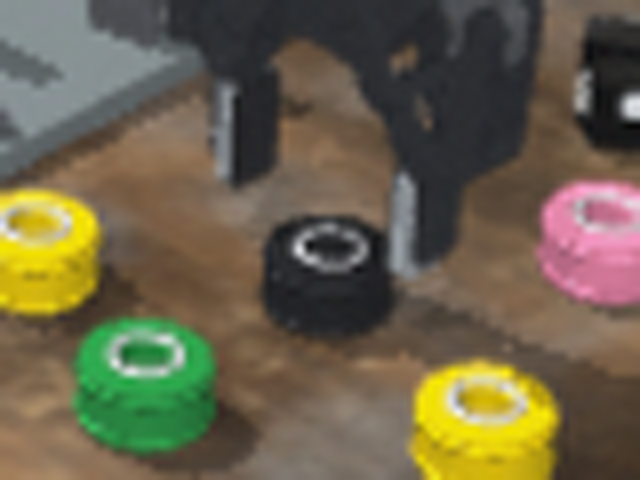

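The crop shows the fingers straddling the wheel, with tips at (235,180) and (410,270) and the ring at (331,245). They can go a little lower before closing.

```bash
python3 -m creep '[[[0,0,3,0,0,0],[0,0,0,0,0,0],[0,0,0,0,0,0]]]'; python3 -m creep '[[[0,0,0,0,0,0],[0,0,0,0,0,0],[0,0,0,0,0,0],[0,0,0,0,0,0],[0,0,0,0,0,0]]]' 200; python3 -m creep '[[[0,0,0,0,0,0],[0,0,0,0,0,0],[0,0,0,0,0,0]]]'
```

```text
t: 2.85
tcp_pos: [0.4723, -0.3208, 0.0004]
tool_rot: [-180.0, 0.0, 0.0]
force: [0.1, -0.3, 0.7]
gripper_width: 0.767
gripper_force: 0.0
t: 3.27
tcp_pos: [0.4725, -0.3209, 0.0007]
tool_rot: [180.0, -0.0, 0.0]
force: [-0.9, 0.1, 0.4]
gripper_width: 0.214
gripper_force: 0.0
t: 3.52
tcp_pos: [0.4725, -0.3209, 0.0006]
tool_rot: [180.0, -0.0, 0.0]
force: [0.9, -0.1, -0.0]
gripper_width: 0.215
gripper_force: 0.0
```

```bash
python3 - <<'E'
from h import *
c=ctrl.camera("scene");save("s4.png",cv2.resize(c["img"][225:295,320:400],None,fx=7,fy=7,interpolation=cv2.INTER_CUBIC))
k=lambda X:np.round([(q-o)*7 for q,o in zip(proj(c,X),(320,225))])
for z in(0,.01,.02,.03):print(z,[k([.473,-.321+d,z]) for d in(.01,-.01)])
E
```

```text
0 [array([266., 321.]), array([307., 344.])]
0.01 [array([268., 298.]), array([308., 321.])]
0.02 [array([269., 275.]), array([310., 297.])]
0.03 [array([270., 252.]), array([311., 274.])]
```

View pics/s4.png

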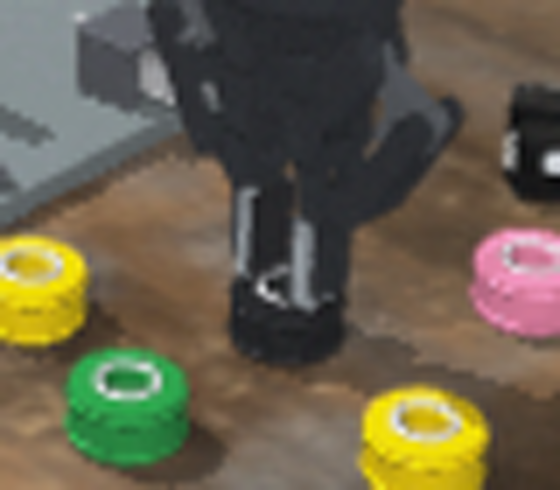

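The fingers shut just over the wheel's top, with tips at crop (310,305). So the true tips sit about 20 mm higher than the TCP reading suggests. I'll open, go lower guarded by force, and grip again.

```bash
python3 -m creep '[[[0,0,-4,0,0,0],[0,0,0,0,0,0],[0,0,0,0,0,0],[0,0,0,0,0,0],[0,0,0,0,0,0]]]' 60; python3 -m creep '[[[0,0,10,0,0,0],[0,0,4,0,0,0],[0,0,0,0,0,0],[0,0,0,0,0,0]]]'; python3 -m creep '[[[0,0,4,0,0,0],[0,0,0,0,0,0],[0,0,0,0,0,0]]]'
```

```text
t: 3.98
tcp_pos: [0.4724, -0.3209, 0.0046]
tool_rot: [180.0, -0.0, 0.0]
force: [-0.7, -1.0, 0.2]
gripper_width: 0.766
gripper_force: 0.0
t: 4.32
tcp_pos: [0.472, -0.3206, -0.0102]
tool_rot: [-180.0, 0.1, 0.0]
force: [-0.2, -0.8, 0.5]
gripper_width: 0.766
gripper_force: 0.0
t: 4.57
tcp_pos: [0.4723, -0.3208, -0.0136]
tool_rot: [-180.0, 0.0, 0.0]
force: [0.5, 0.8, -0.5]
gripper_width: 0.764
gripper_force: 0.0
```

```bash
python3 -m creep '[[[0,0,3,0,0,0],[0,0,0,0,0,0],[0,0,0,0,0,0]]]'; python3 -m creep '[[[0,0,0,0,0,0],[0,0,0,0,0,0],[0,0,0,0,0,0],[0,0,0,0,0,0],[0,0,0,0,0,0]]]' 200
```

```text
t: 4.82
tcp_pos: [0.4724, -0.3208, -0.0165]
tool_rot: [-180.0, 0.0, 0.0]
force: [-0.5, 1.1, -0.0]
gripper_width: 0.762
gripper_force: 0.0
t: 5.23
tcp_pos: [0.4726, -0.321, -0.0157]
tool_rot: [180.0, -0.0, 0.0]
force: [-1.0, -0.2, 5.7]
gripper_width: 0.468
gripper_force: 60.2
```

Gripped (width 0.468, 60 N). I'll lift and carry it over the stud.

```bash
python3 -m creep '[[[0,0,-20,0,0,0],[0,0,-35,0,0,0],[0,0,-35,0,0,0],[0,0,-30,0,0,0],[0,0,0,0,0,0]]]'; python3 -m creep '[[[4,-36,0,0,0,0],[5,-36,0,0,0,0],[5,-36,0,0,0,0],[4,-36,0,0,0,0],[5,-36,0,0,0,0]]]';python3 -m creep '[[[4,-36,0,0,0,0],[5,-36,0,0,0,0],[4,-38,0,0,0,0],[0,0,0,0,0,0],[0,0,0,0,0,0]]]';python3 -m creep '[[[0,0,0,0,0,0],[0,0,0,0,0,0],[0,0,0,0,0,0]]]'
python3 - <<'E'
from h import *
c=ctrl.camera("scene");s=ctrl.sense();print(s["tcp_pos"],s["gripper_width"])
S=[.5078,-.0295]
u,v=map(int,proj(c,[*S,.07]));print(u,v,proj(c,[*S,.065]))
o=(u-40,v-35);save("s5.png",cv2.resize(c["img"][o[1]:o[1]+75,o[0]:o[0]+80],None,fx=8,fy=8,interpolation=cv2.INTER_CUBIC))
k=lambda X:np.round([(q-a)*8 for q,a in zip(proj(c,X),o)])
print("tip",k([*S,.065]),"seat",k([*S,.034]),"wheel bottom exp",k([*S,s["tcp_pos"][2]+.016]))
E
```

```text
t: 5.65
tcp_pos: [0.4759, -0.3233, 0.1098]
tool_rot: [179.6, -0.6, 0.0]
force: [0.6, -1.1, 0.1]
gripper_width: 0.465
gripper_force: 60.7
t: 6.07
tcp_pos: [0.4947, -0.1392, 0.1028]
tool_rot: [-180.0, 0.1, -0.0]
force: [0.6, -0.6, -0.6]
gripper_width: 0.467
gripper_force: 60.7
t: 6.48
tcp_pos: [0.508, -0.0291, 0.1028]
tool_rot: [180.0, 0.1, 0.2]
force: [-0.6, 0.3, -1.0]
gripper_width: 0.469
gripper_force: 60.8
t: 6.73
tcp_pos: [0.5082, -0.0321, 0.1033]
tool_rot: [180.0, 0.0, -0.1]
force: [-0.3, -0.7, 0.2]
gripper_width: 0.463
gripper_force: 60.8
[ 0.50826209 -0.03211755  0.10342673] 0.46643536181188544
296 207 (np.float64(296.3496313583662), np.float64(209.23425618161633))
tip [323. 298.] seat [323. 372.] wheel bottom exp [322. 164.]
```

View pics/s5.png

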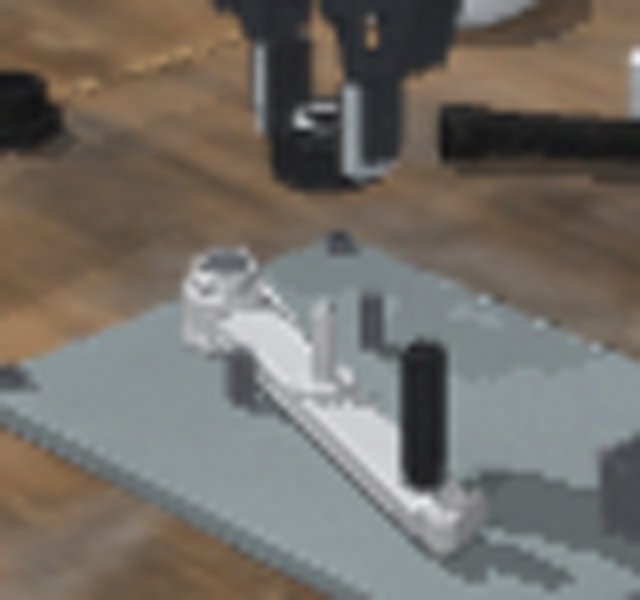

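The scene crop shows the stud tip at (323,300), matching its prediction, and the held wheel centred over column ~326 with its bottom edge at ~185. It needs a shift of about 1 mm towards +y, then a guarded descent.

```bash
python3 -m creep '[[[0,-1.5,20,0,0,0],[0,0,20,0,0,0],[0,0,0,0,0,0],[0,0,0,0,0,0]]]';python3 -m creep '[[[0,0,8,0,0,0],[0,0,8,0,0,0],[0,0,0,0,0,0],[0,0,0,0,0,0],[0,0,0,0,0,0]]]'
python3 - <<'E'
from h import *
c=ctrl.camera("scene");s=ctrl.sense();print(s["tcp_pos"],s["force"])
o=(256,170);save("s6.png",cv2.resize(c["img"][o[1]:o[1]+75,o[0]:o[0]+80],None,fx=8,fy=8,interpolation=cv2.INTER_CUBIC))
E
```

```text
t: 7.12
tcp_pos: [0.5077, -0.0301, 0.0631]
tool_rot: [-180.0, 0.1, -0.1]
force: [0.6, 0.1, -0.7]
gripper_width: 0.467
gripper_force: 60.8
t: 7.53
tcp_pos: [0.5087, -0.0294, 0.0479]
tool_rot: [180.0, -0.0, 0.0]
force: [-0.7, 0.1, -1.6]
gripper_width: 0.466
gripper_force: 60.8
[ 0.50875478 -0.02939669  0.04795822] [ 0.61480539  0.25363384 -0.55553346]
```

View pics/s6.png

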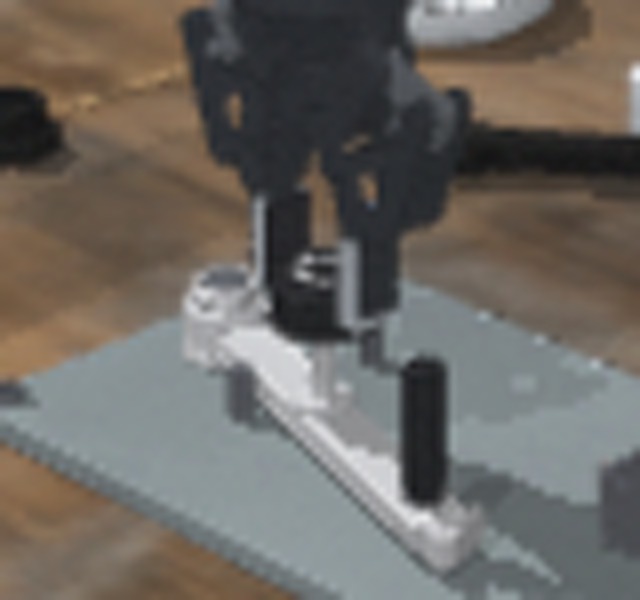

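The wheel is now directly over the stud, with its drum bottom at ~(320,335) and the stud below it at (323,350). I'll descend gently.

```bash
python3 -m creep '[[[0,0,5,0,0,0],[0,0,3,0,0,0],[0,0,0,0,0,0],[0,0,0,0,0,0]]]';python3 -m creep '[[[0,0,5,0,0,0],[0,0,3,0,0,0],[0,0,0,0,0,0],[0,0,0,0,0,0]]]'
```

```text
t: 7.92
tcp_pos: [0.5082, -0.0293, 0.0393]
tool_rot: [180.0, 0.0, 0.0]
force: [-0.3, 0.5, -0.2]
gripper_width: 0.465
gripper_force: 60.8
t: 8.25
tcp_pos: [0.5082, -0.0294, 0.0312]
tool_rot: [180.0, 0.0, 0.0]
force: [-0.9, 0.5, 0.0]
gripper_width: 0.469
gripper_force: 60.8
```

```bash
python3 -m creep '[[[0,0,5,0,0,0],[0,0,4,0,0,0],[0,0,0,0,0,0],[0,0,0,0,0,0]]]';python3 -m creep '[[[0,0,2,0,0,0],[0,0,0,0,0,0],[0,0,0,0,0,0]]]';python3 -m creep '[[[0,0,2,0,0,0],[0,0,0,0,0,0],[0,0,0,0,0,0]]]'
```

```text
t: 8.58
tcp_pos: [0.5081, -0.0294, 0.0222]
tool_rot: [180.0, 0.1, 0.0]
force: [-0.3, -0.5, -0.8]
gripper_width: 0.467
gripper_force: 60.8
t: 8.83
tcp_pos: [0.5084, -0.0294, 0.0206]
tool_rot: [180.0, -0.0, 0.0]
force: [-0.6, 0.9, -0.1]
gripper_width: 0.466
gripper_force: 60.8
t: 9.08
tcp_pos: [0.5083, -0.0294, 0.0185]
tool_rot: [180.0, 0.0, 0.0]
force: [-0.3, 0.2, -0.1]
gripper_width: 0.47
gripper_force: 60.8
```

```bash
python3 -m creep '[[[0,0,1,0,0,0],[0,0,0,0,0,0],[0,0,0,0,0,0]]]';python3 -m creep '[[[0,0,1,0,0,0],[0,0,0,0,0,0],[0,0,0,0,0,0]]]'
```

```text
t: 9.33
tcp_pos: [0.5086, -0.0294, 0.0182]
tool_rot: [180.0, -0.0, 0.0]
force: [-1.7, 0.4, 4.9]
gripper_width: 0.468
gripper_force: 61.4
t: 9.58
tcp_pos: [0.5087, -0.0294, 0.0181]
tool_rot: [180.0, -0.1, 0.0]
force: [-3.2, -0.2, 12.5]
gripper_width: 0.467
gripper_force: 62.1
```

Seated: contact comes at exactly the expected height. Now I'll release and rise.

```bash
python3 -m creep '[[[0,0,-2,0,0,0],[0,0,0,0,0,0],[0,0,0,0,0,0],[0,0,0,0,0,0],[0,0,0,0,0,0]]]' 60;python3 -m creep '[[[0,0,-10,0,0,0],[0,0,-30,0,0,0],[0,0,-30,0,0,0],[0,0,-30,0,0,0],[0,0,0,0,0,0]]]'; python3 -m creep '[[[-30,0,0,0,0,0],[-30,0,0,0,0,0],[-30,0,0,0,0,0],[0,0,0,0,0,0],[0,0,0,0,0,0]]]' 215
python3 - <<'E'
from h import *
c=ctrl.camera("scene");s=ctrl.sense();print(s["tcp_pos"],s["gripper_width"])
o=(256,170);a=cv2.resize(c["img"][o[1]:o[1]+75,o[0]:o[0]+80],None,fx=6,fy=6,interpolation=cv2.INTER_CUBIC)
save("s7.png",a)
E
```

```text
t: 10.0
tcp_pos: [0.5083, -0.0294, 0.0183]
tool_rot: [180.0, 0.0, 0.0]
force: [-0.9, 0.6, 0.7]
gripper_width: 0.764
gripper_force: 0.0
t: 10.42
tcp_pos: [0.5125, -0.0297, 0.1249]
tool_rot: [179.9, -0.7, 0.0]
force: [0.8, 0.2, -1.2]
gripper_width: 0.765
gripper_force: 0.0
t: 10.83
tcp_pos: [0.4172, -0.0294, 0.119]
tool_rot: [180.0, -0.0, -0.0]
force: [1.4, -0.4, 0.3]
gripper_width: 0.157
gripper_force: 0.0
[ 0.41882101 -0.02944764  0.11916125] 0.1563076953546267
```

View pics/s7.png

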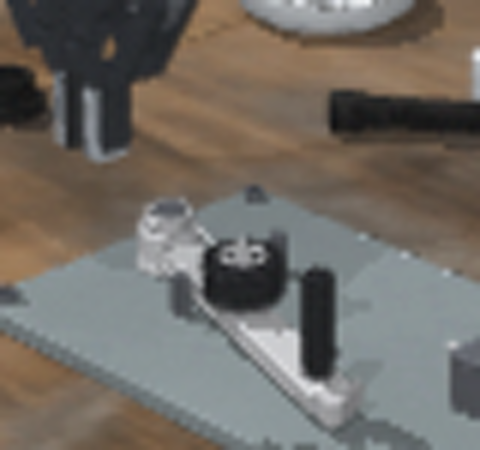

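The wheel sits flat on the arm, with the stud showing in its bore at (243,250), and the arm is still at rest with the post at (318,320). The fingers are set about 13 mm apart, which makes a cradle for the post. Next I'll go in front of the post and down.

```bash
python3 -m creep '[[[8,27,0,0,0,0],[8,27,0,0,0,0],[8,27,20,0,0,0],[0,0,35,0,0,0],[0,0,30,0,0,0]]]';python3 -m creep '[[[0,0,6,0,0,0],[0,0,0,0,0,0],[0,0,0,0,0,0],[0,0,0,0,0,0]]]'
```

```text
t: 11.3
tcp_pos: [0.4454, -0.1124, 0.033]
tool_rot: [179.9, -0.2, -0.1]
force: [-0.1, -0.2, -1.5]
gripper_width: 0.162
gripper_force: 0.0
t: 11.63
tcp_pos: [0.4443, -0.1106, 0.0291]
tool_rot: [179.9, -0.2, 0.0]
force: [0.2, 1.2, 0.8]
gripper_width: 0.155
gripper_force: 0.0
```

```bash
python3 -m creep '[[[12,0,0,0,0,0],[8,0,0,0,0,0],[4,0,0,0,0,0],[0,0,0,0,0,0],[0,0,0,0,0,0]]]';python3 -m creep '[[[4,1,0,0,0,0],[4,1,0,0,0,0],[4,1,0,0,0,0],[0,0,0,0,0,0],[0,0,0,0,0,0]]]'
```

```text
t: 12.05
tcp_pos: [0.4667, -0.1103, 0.0281]
tool_rot: [180.0, -0.1, 0.0]
force: [-0.1, -0.1, -0.0]
gripper_width: 0.156
gripper_force: 0.0
t: 12.47
tcp_pos: [0.4779, -0.1133, 0.0274]
tool_rot: [-180.0, 0.1, 0.0]
force: [-3.9, -0.5, 1.4]
gripper_width: 0.158
gripper_force: 2.3
```

```bash
python3 -m creep '[[[8,1.5,0,0,0,0],[8,1.5,0,0,0,0],[9,1,0,0,0,0],[9,0,0,0,0,0],[0,0,0,0,0,0]]]';python3 -m creep '[[[8,0,0,0,0,0],[9,-1,0,0,0,0],[9,-1.5,0,0,0,0],[8,-1.5,0,0,0,0],[0,0,0,0,0,0]]]'
```

```text
t: 12.88
tcp_pos: [0.5131, -0.1178, 0.0271]
tool_rot: [180.0, 0.0, 0.0]
force: [-5.9, -2.8, 1.2]
gripper_width: 0.156
gripper_force: 4.7
t: 13.3
tcp_pos: [0.5453, -0.1157, 0.027]
tool_rot: [179.8, 0.2, 0.1]
force: [-5.8, -9.5, -1.0]
gripper_width: 0.158
gripper_force: 10.5
```

```bash
python3 - <<'E'
from h import *
c=ctrl.camera("top");im=c["img"];q=proj(c,[.5328,.0569,.045])
def p(th):
    a=np.radians(-106.1)+th;return .5328+.175*np.cos(a),.0569+.175*np.sin(a)
print(ctrl.sense()["tcp_pos"],ctrl.sense()["force"])
# pawl slider / bar: bright bar direction below pivot at z=.03
g=cv2.cvtColor(im,cv2.COLOR_RGB2GRAY)
for th in np.arange(.3,.66,.04):
    a=np.radians(-106.1)+th
    v=[g[int(round(y)),int(round(x))] for x,y in (proj(c,[.5328+r*np.cos(a),.0569+r*np.sin(a),.03]) for r in(.03,.04,.05,.12,.13,.14))];print(round(th,2),v,p(th))
E
```

```text
[ 0.54523908 -0.11573698  0.02700815] [ -5.89423216 -10.00286826   0.60785472]
0.3 [np.uint8(226), np.uint8(225), np.uint8(230), np.uint8(122), np.uint8(141), np.uint8(156)] (np.float64(0.5361251482116268), np.float64(-0.1180684068321213))
0.34 [np.uint8(226), np.uint8(225), np.uint8(230), np.uint8(108), np.uint8(76), np.uint8(54)] (np.float64(0.5431193585406336), np.float64(-0.11779548030590214))
0.38 [np.uint8(226), np.uint8(225), np.uint8(224), np.uint8(79), np.uint8(70), np.uint8(78)] (np.float64(0.5500970600973213), np.float64(-0.1172430782775751))
0.42 [np.uint8(226), np.uint8(225), np.uint8(224), np.uint8(51), np.uint8(81), np.uint8(80)] (np.float64(0.5570470900476959), np.float64(-0.116412084472546))
0.46 [np.uint8(226), np.uint8(224), np.uint8(224), np.uint8(36), np.uint8(96), np.uint8(88)] (np.float64(0.563958329826431), np.float64(-0.11530382830363367))
0.5 [np.uint8(226), np.uint8(224), np.uint8(225), np.uint8(67), np.uint8(121), np.uint8(70)] (np.float64(0.5708197229241996), np.float64(-0.11392008274429297))
0.54 [np.uint8(224), np.uint8(225), np.uint8(225), np.uint8(119), np.uint8(122), np.uint8(49)] (np.float64(0.577620292575731), np.float64(-0.11226306149223556))
0.58 [np.uint8(224), np.uint8(225), np.uint8(237), np.uint8(116), np.uint8(86), np.uint8(119)] (np.float64(0.5843491593202939), np.float64(-0.11033541542798572))
0.62 [np.uint8(224), np.uint8(226), np.uint8(237), np.uint8(93), np.uint8(93), np.uint8(125)] (np.float64(0.5909955584065116), np.float64(-0.10814022837403703))
```

```bash
python3 -m creep '[[[7,1,0,0,0,0],[7,0,0,0,0,0],[0,0,0,0,0,0],[0,0,0,0,0,0]]]';python3 -m creep '[[[6,-1,0,0,0,0],[4,-1,0,0,0,0],[0,0,0,0,0,0],[0,0,0,0,0,0]]]'
```

```text
t: 13.68
tcp_pos: [0.5575, -0.1133, 0.0267]
tool_rot: [-179.9, 0.4, 0.0]
force: [-8.3, 2.7, 3.3]
gripper_width: 0.152
gripper_force: 5.3
t: 14.02
tcp_pos: [0.5668, -0.1109, 0.0267]
tool_rot: [-179.8, 0.5, 0.0]
force: [-9.8, 3.0, 2.8]
gripper_width: 0.154
gripper_force: 5.5
```

```bash
python3 -m creep '[[[3,-1,0,0,0,0],[3,-1,0,0,0,0],[0,0,0,0,0,0],[0,0,0,0,0,0]]]';python3 -m creep '[[[3,-1,0,0,0,0],[0,0,0,0,0,0],[0,0,0,0,0,0]]]';python3 -m creep '[[[2,-0.7,0,0,0,0],[0,0,0,0,0,0],[0,0,0,0,0,0]]]'
```

```text
t: 14.35
tcp_pos: [0.5725, -0.1091, 0.0266]
tool_rot: [-179.9, 0.5, 0.0]
force: [-9.1, 1.8, 3.2]
gripper_width: 0.154
gripper_force: 6.3
t: 14.6
tcp_pos: [0.5753, -0.1081, 0.0266]
tool_rot: [-179.9, 0.5, 0.0]
force: [-10.4, 2.8, 3.5]
gripper_width: 0.158
gripper_force: 5.5
t: 14.85
tcp_pos: [0.5763, -0.1077, 0.0265]
tool_rot: [-179.9, 0.6, 0.0]
force: [-12.8, 0.9, 4.1]
gripper_width: 0.157
gripper_force: 8.2
```

```bash
python3 -m creep '[[[2,-0.7,0,0,0,0],[0,0,0,0,0,0],[0,0,0,0,0,0]]]';python3 -m creep '[[[1.5,-0.5,0,0,0,0],[0,0,0,0,0,0],[0,0,0,0,0,0]]]'
```

```text
t: 15.1
tcp_pos: [0.5766, -0.1076, 0.0265]
tool_rot: [-179.9, 0.8, 0.0]
force: [-16.1, -1.3, 6.9]
gripper_width: 0.158
gripper_force: 10.6
t: 15.35
tcp_pos: [0.5767, -0.1075, 0.0265]
tool_rot: [-180.0, 1.0, 0.1]
force: [-18.1, -2.7, 10.1]
gripper_width: 0.158
gripper_force: 11.5
```

The arm is at the rear stop: force rises with no further motion, and the post position matches 0.62 rad. I'll do a quick numeric check of the wheel, then hand in.

```bash
python3 - <<'E'
from h import *
c=ctrl.camera("scene");g=cv2.cvtColor(c["img"],cv2.COLOR_RGB2GRAY)
S=[.5627,-.028]
u,v=map(lambda a:int(round(a)),proj(c,[*S,.056]));print(u,v,proj(c,[*S,.034]))
print(g[v-8:v+14,u-12:u+13:2])
E
```

```text
310 206 (np.float64(309.5332432311163), np.float64(212.92075973719204))
[[100 100 103 107 103  99 104 108 104  94  81  46  47]
 [103 100 104 118 104  99 102  99  98  92  88  53  47]
 [101 108 113 112 105  96  97  94  87  85  89  75  59]
 [ 68 119 116 107 106  95  92  91  91  92  90  87  86]
 [ 88 106 122 114 108 107  94  97  99  98  97  89  85]
 [ 93 111 143 124 117 110 100 103 109 109 101  99  91]
 [143 142 143 138  92 107  92  90 103 109 104 104  98]
 [144 144 142  85 106 157 139  90  60 106 108 107 103]
 [143 144 135  42 219 138 146 168  43  84 107 109 106]
 [144 143 106  43 225 144 147 116  43  69 101 107 109]
 [148 141  98  44  49 173 161  84  42  77  98 106 105]
 [170 140  93  44  45  42  44  44  35 125  97 101 101]
 [144 149  89  34  43  37  36  38  34  96 147 121 108]
 [208 205 139  33  34  33  38  32  32  95 148 146 123]
 [206 207 160  35  36  37  37  36  29  83 148 147 149]
 [202 208 197  36  39  38  35  34  34 116 146 147 146]
 [188 210 198  56  42  37  38  35  51 129 133 144 146]
 [163 163 186 117  75  60  53  57  88 125 139 137 155]
 [155 162 162 160 153 120 107 127 125 140 142 143 193]
 [ 96 139 154 161 163 149 153 167 143 147 143 160 205]
 [101  89  93 137 154 161 165 163 167 174 153 206 204]
 [110 109 102  91  91 133 165 159 165 164 164 206 201]]
```

The wheel's ring and black drum are where they should be at 0.62 rad, flat on the shoulder.

```bash
python3 -c "
from station import ctrl
s=ctrl.sense();print(s['tcp_pos'],s['force'],s['t']);print(ctrl.finish_job())"
```

```text
[ 0.57667544 -0.10751016  0.02648554] [-19.26419489  -2.44464839   9.01358631] 15.4
the job is handed in; nothing more can be done
None
```

The black jockey wheel is seated flat on the stud and was released with the arm at rest; the arm was then pushed past the click to its rear stop and handed in at 15.4 s with the fingers still pressing the post at about 19 N.

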